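# Fit the keyed gear on a gearbox shaft

### The job

Pick up the gear with the tall hub by its hub, put it hub up over the upright gearbox shaft, and turn it gently until its keyway finds the key and drops over it. Guide it all the way down until it sits flat and fully home on the shaft's collar, then let go; never force or drop it, and leave the other parts and tools where they are.

Things in the scene. Friction and masses are not known exactly. Their poses are not given: they have to be found in the camera images.
- gear: The keyed steel gear, loose, 0.47 to 0.63 kg, lying hub up on the table: a toothed disc 80 mm in diameter and 12 mm thick with a tall hub. Through bore 23.6 mm in diameter, with one keyway 9.6 mm wide along the gear's +x that reaches 17.5 mm from the axis and runs the whole height. Origin: on the bore's axis at the disc's underside; z up, out of the hub.
- gear_hub (a point): The centre of the gear's hub top, 42 mm above the gear's underside; axes as the gear's. The hub stands 30 mm above the disc, 49 mm in diameter, with two flats 44 mm apart and 21 mm long, facing the gear's +y and -y, to grip it by.
- gearbox: A tool gearbox fixed to the table: aluminium casting 150 x 120 mm (foot 174 x 144 mm), top at 58 mm, with a steel collar 40 mm in diameter on it, its top face 66 mm above the table. A black motor barrel 54 mm in diameter juts 130 mm from the casting along the gearbox's +x, below the casting's top. Origin: on the table, on the shaft's axis; z up.
- shaft_foot (a point): On the shaft's axis at the collar's top face, where the gear's underside must end up; axes as the gearbox's. The steel shaft rises 44 mm from here, 21.6 mm in diameter, its top 10 mm tapering to 12 mm. It is locked: it does not turn. Over 40 N of contact between gear and shaft, key or collar (a push, a drop, or a twist of about 0.4 N m against the key's side) is forcing.
- key_top (a point): On the shaft's axis at the height of the key's top, 20 mm above the collar; axes as the gearbox's, NOT the key's. The key, 8 mm wide, runs from the collar up to here and juts out to 16 mm from the axis. From above it points 0.2 to 1.3 rad clockwise of the barrel (gearbox +x); where in that range is not measured: feel or see it. A misaligned gear stops here.
- pinion: Bystander: a small toothed wheel, 54 mm in diameter and 22 mm high, no hub, plain round hole. Origin: centre of its underside.
- bearing: Bystander: a plain ball bearing ring, 62 mm in diameter and 17 mm high. Origin: centre of its underside.
- wrench: Bystander: a steel wrench 180 mm long lying on the table. Origin: under its middle, x along it.
- screwdriver: Bystander: a screwdriver 200 mm long with a red handle lying on the table. Origin: under its middle, x along it.
- hammer: Bystander: a hammer 260 mm long lying on the table. Origin: under its middle, x along it.
- oil_bottle: Bystander: a black bottle 60 mm in diameter and 150 mm high, standing. Origin: centre of its underside.

How it is judged:
By the outcome, as a careful person would: the job done as asked, in the order asked, and still so for the second after the job is handed in, with the robot touching nothing.
It also fails if it takes over 64 s, if anything falls off the work surface, if the arm or the gripper's body presses on something with over 40 N, if the wrist force passes 120 N, or if a joint passes its speed limit or range.

### The arm

A 7-joint arm with a two-finger parallel gripper is mounted at the origin on the work surface. World frame = base frame: x ahead of the robot, y to its left, z up, the work surface at z = 0. Lengths are in mm, angles in rad, forces in N, time in s.
With the tool pointing down it reaches from about 375 to 925 mm from the base axis. Payload 3.1 kg.
Tool frame: the origin (TCP) lies midway between the tips of the shut fingers; the grasp point (between the pads) lies 19 mm behind it; z points along the fingers, y is the line along which they close (so a half turn about z gives the same grasp; the last joint's range is limited). The gripper opens to 85 mm and grips with 20 to 120 N. Pads are 22 mm wide; open, the fingers measure 114 mm over their backs; the gripper's body (76 mm by 85 mm) begins 54 mm behind the grasp point. The pads swing forward as they close: fully open they stand 13 mm farther back than shut.
Start: joints at [-1.413, 0.383, 0.044, 1.598, -0.018, 1.161, -0.05], TCP at [164.439, 628.858, 231.269] pointing down, gripper open.
Joint ranges: [-2.61, 2.61], [-0.41, 2.15], [-1.48, 1.57], [0, 2.5], [-1.57, 4.71], [0.05, 1.97], [-2.85, 2.85]. Speed limits (rad/s): [2.79, 2.79, 3.14, 3.14, 3.14, 3.14, 3.14].

### API

Orientations are given as a rotation vector (axis times angle).
In Python, from plant import arm, optics gives the robot as it stands.
- The arm moves only by the tool move_arm, never from a script. Its argument "commands" is a list of rows, each an object of numbers: "jaw": the opening, from 0 (shut) to 1 (fully open); "tx", "ty", "tz": the shift along the world's x, y, z in cm; "yaw": the turn about the world's z in degrees. In form: [{"jaw": .., "tx": .., "ty": .., "tz": .., "yaw": ..}, ...]. A call has 1 to 8 rows; each row is the pose to reach, as a shift and turn from the pose commanded when the call began; what a row does not reach only later rows make up. A row lasts 1/8 s, in which the tool goes at most 62.5 mm and 10.7 degrees, less where a joint would pass 70% of its speed; a pose out of reach is approached as far as the arm can. A call with a gripper value outside its range is refused whole. The fingers move at their own pace and stop on an object; the grip force is fixed at half the most. Time passes only in rows, so rows that repeat a pose let the fingers close. It gives the time, the measured TCP pose, the force, the opening and the grip force at its end, in the units of the state.
- arm.get_obs(): the state, without advancing time (a new reading comes with each control period).
- optics.grab_frame(name): name is "side" or "top" or "wrist"; returns the picture (400x640x3 uint8, blue, green, red); there is no depth.
- optics.camera_info(name): a dict with "fov_y" (degrees; the focal length in pixels is half the picture's height over the tangent of half this angle, whatever the lens; pixels are square), "cx", "cy" (the principal point, pixels), "dist_coeffs" ([k1, k2, p1, p2, k3] as OpenCV has them; the pictures are not rectified), "cam_to_world" (4x4, takes a point from camera to world coordinates); the wrist camera has in their place "mount" (4x4, takes a point from camera to tool coordinates, whose origin is the TCP and whose axes are the flange's). Camera axes: x right, y up, looking along -z (the intrinsics and any distortion apply to the point x, -y, -z); pixel columns grow to the right and rows downward; lengths in mm; the calibration is good to about 2 mm. A picture is of the moment at which its call begins: read the wrist's pose just before it. camera_info takes no time and is no camera call.
- arm.close_job(): hands the job in; it is judged then, once.
The state is a dict: "t": time; "q": joint angles; "qvel": joint speeds; "joint_efforts": joint torques, N m; "eef_pos": TCP position; "ee_rot": TCP orientation; "ft_force": force on the tool from outside, world axes, zero at the start; "torque": the same for the moment, N m; "width": opening from 0.0 (shut) to 1.0 (fully open); "grip_force": force on a finger pad.
Only numpy, scipy, OpenCV 4.12 (cv2) and the standard library are available. Lean on these libraries where they do the work, as an engineer would, in place of code of your own. Each camera call takes 0.05 s, during which the arm holds its last target. There are 200 camera calls.

## Working session

There is one attempt and no reset: what is moved stays moved. The work goes in short steps, Python scripts to look and compute and a tool call to move; the robot and the scene stay as the last step left them, time stands still between calls to the robot, and variables do not carry over. Pictures are saved under pics/ and viewed, at most 10 in all, crops included, and the job is handed in when it is done.

Besides the shell and the picture viewer there is one more tool, called after "Emit:" as name(argument=value, ...), one argument or row to a line, values as JSON. move_arm: Moves the arm, as the interface text tells. Its arguments: {"type":"object","properties":{"commands":{"type":"array"}},"required":["commands"]}

```bash
mkdir -p pics
cat > h.py <<'E'
import numpy as np, cv2
from plant import arm, optics
from scipy.spatial.transform import Rotation as R
def T_cam(n,o=None):
    i=optics.camera_info(n)
    if 'mount' in i:
        o=o or arm.get_obs(); T=np.eye(4); T[:3,:3]=R.from_rotvec(o['ee_rot']).as_matrix(); T[:3,3]=o['eef_pos']
        return i,T@np.array(i['mount'])
    return i,np.array(i['cam_to_world'])
def K(i):
    f=200/np.tan(np.radians(i['fov_y'])/2); return np.array([[f,0,i['cx']],[0,f,i['cy']],[0,0,1.]])
def ray(n,uv,o=None):
    i,T=T_cam(n,o); p=cv2.undistortPoints(np.array(uv,float).reshape(-1,1,2),K(i),np.array(i['dist_coeffs'],float))[:,0]
    d=np.c_[p[:,0],-p[:,1],-np.ones(len(p))]@T[:3,:3].T
    return T[:3,3],d
def onz(n,uv,z,o=None):
    c,d=ray(n,uv,o); return c+d*((z-c[2])/d[:,2])[:,None]
def proj(n,P,o=None):
    i,T=T_cam(n,o); p=(np.array(P,float).reshape(-1,3)-T[:3,3])@T[:3,:3]; p=p*[1,-1,-1]
    return cv2.projectPoints(p,np.zeros(3),np.zeros(3),K(i),np.array(i['dist_coeffs'],float))[0][:,0]
E
python3 - <<'E'
from h import *
o=arm.get_obs();print(o)
for n in('top','side','wrist'):
    cv2.imwrite(f'pics/{n}0.png',optics.grab_frame(n)); i,T=T_cam(n); print(n,i['fov_y'],T.round(2).tolist(),i['dist_coeffs'])
E
```

```text
{'t': 0.0, 'q': array([-1.41280827,  0.38382666,  0.04383757,  1.59959957, -0.01793433,
        1.16119539, -0.0498791 ]), 'qvel': array([ 0.00025347,  0.00023469, -0.00029696,  0.00096981, -0.00180706,
        0.00021456, -0.00163694]), 'joint_efforts': array([-3.35024765e-05, -4.33468509e+01,  1.02469839e+00, -2.49513835e+01,
        1.05263616e-02,  1.14418051e-02,  5.97800508e-06]), 'eef_pos': array([164.21260231, 627.92931933, 229.88073851]), 'ee_rot': array([-0.40053779, -3.11572446,  0.00412595]), 'ft_force': array([ 0.24412726, -0.39255722,  0.65539214]), 'torque': array([-0.03518309,  0.02457502,  0.00629871]), 'grip_force': 0.0, 'width': 0.999333688018089}
top 48.28417781199132 [[0.1, 0.97, -0.2, 279.99], [-0.99, 0.1, -0.02, -23.65], [0.01, 0.2, 0.98, 1541.87], [0.0, 0.0, 0.0, 1.0]] [-0.08794715  0.          0.          0.          0.        ]
side 49.478419155403564 [[0.74, 0.43, -0.52, -77.44], [-0.68, 0.49, -0.55, -689.54], [0.02, 0.76, 0.65, 897.29], [0.0, 0.0, 0.0, 1.0]] [-0.02060919  0.          0.          0.          0.        ]
wrist 69.07330456862515 [[0.25, -0.93, -0.28, 93.36], [0.97, 0.24, 0.07, 645.88], [-0.0, -0.29, 0.96, 372.53], [0.0, 0.0, 0.0, 1.0]] [-0.04864417  0.          0.          0.          0.        ]
```

View pics/top0.png

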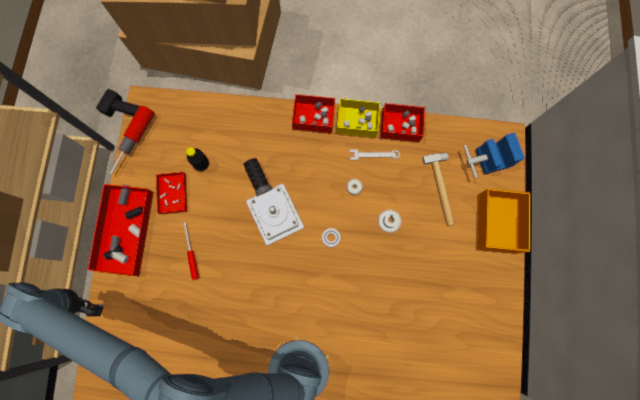

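View pics/side0.png

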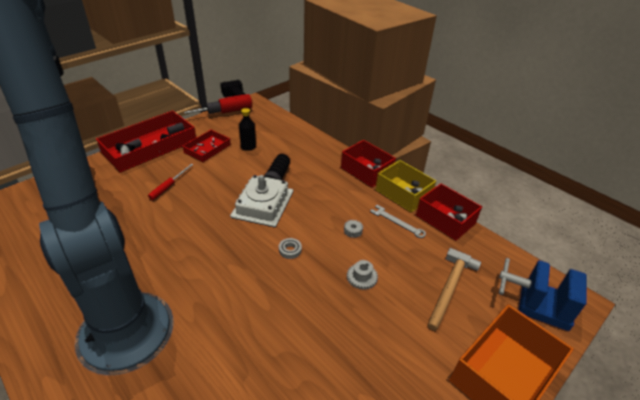

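The top view shows the gear at about (390,221), the gearbox shaft at (273,210) with its barrel pointing to (252,165), the pinion at (354,187) and the bearing at (331,237). The side view shows the gear at (363,274) and the shaft at (262,183).

Run:
```python
from h import *
print('gear hub',onz('top',[(390,219)],42).round(1),onz('side',[(363,266)],42).round(1))
print('shaft',onz('top',[(273,209)],110).round(1),onz('side',[(262,178)],110).round(1))
print('barrel end',onz('top',[(252,163)],30).round(1))
print('pinion,bearing',onz('top',[(354,187),(331,237)],20).round(1))
o=arm.get_obs(); print(R.from_rotvec(o['ee_rot']).as_matrix().round(3)); print(np.array(optics.camera_info('wrist')['mount']).round(3))
```

```text
gear hub [[ 531.8 -259.    42. ]] [[ 531.4 -259.3   42. ]]
shaft [[514.9 133.7 110. ]] [[511.  128.3 110. ]]
barrel end [[683.5 235.8  30. ]]
pinion,bearing [[ 635.8 -128.9   20. ]
 [ 453.2  -65.2   20. ]]
[[-0.967  0.253 -0.   ]
 [ 0.253  0.967 -0.002]
 [-0.    -0.002 -1.   ]]
[[  -0.       0.957    0.288   73.06 ]
 [   1.       0.      -0.      -1.063]
 [  -0.       0.288   -0.957 -142.37 ]
 [   0.       0.       0.       1.   ]]
```

Emit:
move_arm(
  commands=[
    {"jaw": 1, "tx": 34.9, "ty": -49.7, "tz": 2, "yaw": 0},
    {"jaw": 1, "tx": 34.9, "ty": -49.7, "tz": 2, "yaw": 0},
    {"jaw": 1, "tx": 34.9, "ty": -49.7, "tz": 2, "yaw": 0},
    {"jaw": 1, "tx": 34.9, "ty": -49.7, "tz": 2, "yaw": 0},
    {"jaw": 1, "tx": 34.9, "ty": -49.7, "tz": 2, "yaw": 0},
    {"jaw": 1, "tx": 34.9, "ty": -49.7, "tz": 2, "yaw": 0},
    {"jaw": 1, "tx": 34.9, "ty": -49.7, "tz": 2, "yaw": 0},
    {"jaw": 1, "tx": 34.9, "ty": -49.7, "tz": 2, "yaw": 0},
  ],
)

```text
t: 1.15
eef_pos: [452.3, 218.1, 247.8]
ee_rot: [0.4, 3.116, 0.001]
ft_force: [0.8, 0.3, -0.1]
width: 0.999
grip_force: 0.0
```

Emit:
move_arm(
  commands=[
    {"jaw": 1, "tx": 6.1, "ty": -8.7, "tz": 0, "yaw": 0},
    {"jaw": 1, "tx": 6.1, "ty": -8.7, "tz": 0, "yaw": 0},
    {"jaw": 1, "tx": 6.1, "ty": -8.7, "tz": 0, "yaw": 0},
    {"jaw": 1, "tx": 6.1, "ty": -8.7, "tz": 0, "yaw": 0},
  ],
)

```text
t: 1.65
eef_pos: [512.0, 133.6, 247.3]
ee_rot: [-0.4, -3.115, -0.0]
ft_force: [-0.3, 1.0, -0.2]
width: 1.002
grip_force: 0.0
```

Run:
```python
from h import *
import json
o=arm.get_obs();im=optics.grab_frame('wrist');cv2.imwrite('pics/w1.png',im)
json.dump({k:np.array(o[k]).tolist() for k in('eef_pos','ee_rot')},open('w1.json','w'));print(o['t'],o['eef_pos'],o['ft_force'])
```

```text
1.65 [511.96716042 133.59371364 247.32024101] [-0.26813098  0.95825519 -0.17073994]
```

View pics/w1.png

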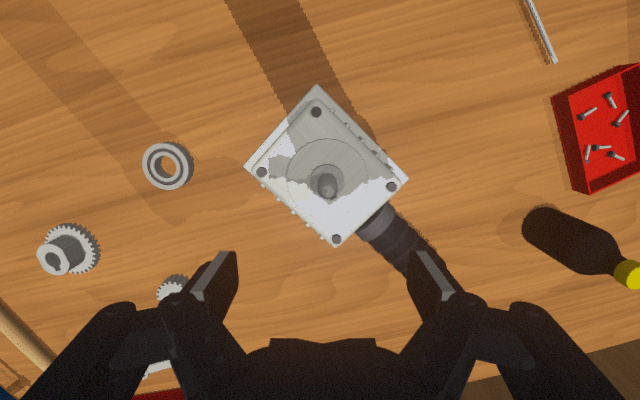

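The wrist view shows the gearbox at (328,170), its shaft top at about (329,193) and the barrel toward lower right. The gear hub is at (54,256). I'll zoom in on both.

Run:
```python
import cv2,numpy as np
im=cv2.imread('pics/w1.png')
a=cv2.resize(im[135:225,280:380],None,fx=6,fy=6,interpolation=cv2.INTER_CUBIC)
b=cv2.resize(im[215:285,25:110],None,fx=6,fy=6,interpolation=cv2.INTER_CUBIC)[:, :]
lut=cv2.createCLAHE(3,(2,2))
b=cv2.resize(b,(200,165)); 
c=np.zeros((540,800,3),np.uint8);c[:,:600]=a;c[:165,600:]=b
for k in range(3):c[:,:,k]=np.clip(c[:,:,k].astype(float)*1.0,0,255)
cv2.imwrite('pics/w1c.png',c)
```

```text
(no output)
```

View pics/w1c.png

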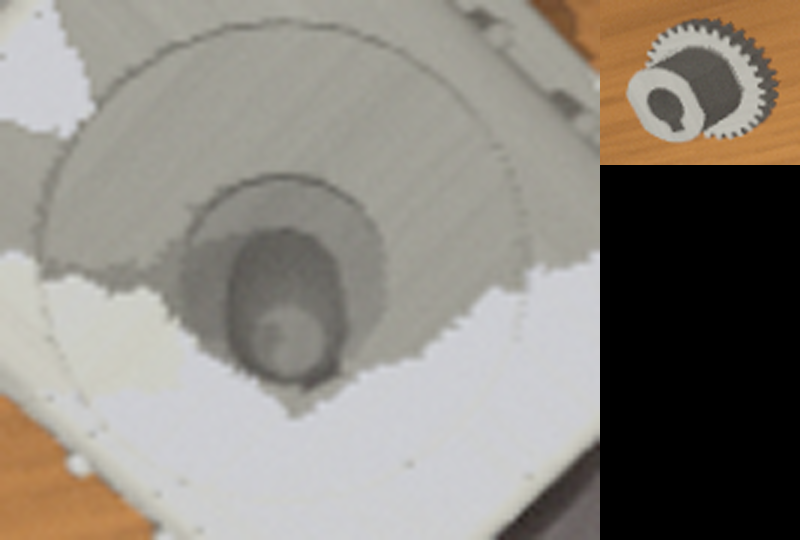

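The crop shows the shaft top at about (288,340), with the key hidden behind it and only a corner visible near (330,375). I need a view from the far side. The gear's keyway points lower right, away from the base.

Run:
```python
from h import *
print(arm.get_obs()['q'].round(3))
```

```text
[-0.751  0.141  0.456  1.888 -0.07   1.129  1.049]
```

Emit:
move_arm(
  commands=[
    {"jaw": 1, "tx": 0, "ty": 0, "tz": -4, "yaw": -80},
    {"jaw": 1, "tx": 0, "ty": 0, "tz": -4, "yaw": -80},
    {"jaw": 1, "tx": 0, "ty": 0, "tz": -4, "yaw": -80},
    {"jaw": 1, "tx": 0, "ty": 0, "tz": -4, "yaw": -80},
    {"jaw": 1, "tx": 0, "ty": 0, "tz": -4, "yaw": -80},
    {"jaw": 1, "tx": 0, "ty": 0, "tz": -4, "yaw": -80},
    {"jaw": 1, "tx": 0, "ty": 0, "tz": -4, "yaw": -80},
    {"jaw": 1, "tx": 0, "ty": 0, "tz": -4, "yaw": -80},
  ],
)

```text
t: 2.7
eef_pos: [511.4, 135.4, 207.4]
ee_rot: [-2.308, -2.13, 0.0]
ft_force: [0.3, -0.1, -0.6]
width: 1.0
grip_force: 0.0
```

Emit:
move_arm(
  commands=[
    {"jaw": 1, "tx": 0, "ty": 0, "tz": 0, "yaw": -80},
    {"jaw": 1, "tx": 0, "ty": 0, "tz": 0, "yaw": -80},
    {"jaw": 1, "tx": 0, "ty": 0, "tz": 0, "yaw": -80},
    {"jaw": 1, "tx": 0, "ty": 0, "tz": 0, "yaw": -80},
    {"jaw": 1, "tx": 0, "ty": 0, "tz": 0, "yaw": -80},
    {"jaw": 1, "tx": 0, "ty": 0, "tz": 0, "yaw": -80},
    {"jaw": 1, "tx": 0, "ty": 0, "tz": 0, "yaw": -80},
    {"jaw": 1, "tx": 0, "ty": 0, "tz": 0, "yaw": -80},
  ],
)

```text
t: 3.7
eef_pos: [511.5, 135.5, 207.4]
ee_rot: [-3.137, -0.148, 0.002]
ft_force: [0.5, -0.3, -0.8]
width: 1.0
grip_force: 0.0
```

Run:
```python
from h import *
import json
o=arm.get_obs();im=optics.grab_frame('wrist');cv2.imwrite('pics/w2.png',im)
json.dump({k:np.array(o[k]).tolist() for k in('eef_pos','ee_rot')},open('w2.json','w'));print(o['t'],o['eef_pos'],o['q'].round(2))
p=proj('wrist',[[513,131,86]],o)[0];print(p)
x,y=int(p[0]),int(p[1])
c=cv2.resize(im[max(0,y-60):y+60,x-70:x+70],None,fx=5,fy=5,interpolation=cv2.INTER_CUBIC);print(x-70,max(0,y-60))
cv2.imwrite('pics/w2c.png',c)
```

```text
3.7 [511.45247561 135.45340934 207.38486211] [-1.05  0.23  0.81  1.94 -0.19  1.05 -1.63]
[325.98349453 193.98693751]
255 133
```

View pics/w2c.png

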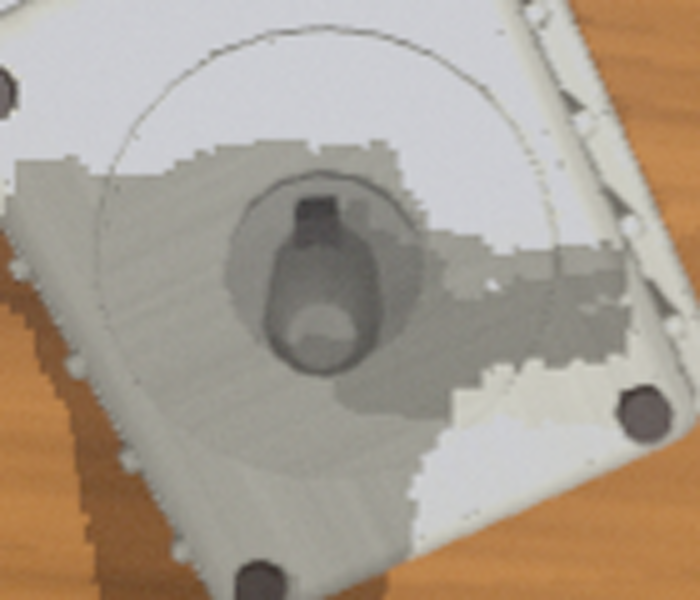

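The crop shows the collar ellipse from x=225 to 425 with its top at 172, and the shaft top disc at (322,340). The key's front face sits near the top, with its foot edge from (297,198) to (338,198).

Run:
```python
from h import *
import json
o=json.load(open('w2.json'));o1=json.load(open('w1.json'))
f=lambda u,v:(255+(u+.5)/5-.5,133+(v+.5)/5-.5)
g=cv2.cvtColor(cv2.imread('pics/w2.png'),cv2.COLOR_BGR2GRAY)
print(g[166:190,308:334])
col=onz('wrist',[f(225,262),f(425,262),f(325,172)],66,o);print('collar',col.round(1))
print('c',((col[0]+col[1])/2).round(1))
st=onz('wrist',[f(322,338)],110,o)[0];print('top',st.round(1))
f1=lambda u,v:(280+(u+.5)/6-.5,135+(v+.5)/6-.5)
print('top w1',onz('wrist',[f1(288,340)],110,o1).round(1))
c1=onz('wrist',[f1(180,275),f1(385,275),f1(283,173)],66,o1);print('collar1',c1.round(1),((c1[0]+c1[1])/2).round(1))
k=onz('wrist',[f(297,198),f(338,198)],66,o);print('key foot',k.round(1),np.linalg.norm(k[0]-k[1]))
kt=onz('wrist',[f(297,224),f(338,224)],86,o);print('key topedge',kt.round(1))
c=((col[0]+col[1])/2)
for e in(k,kt):
    d=e[1]-e[0];print('edge perp az',np.degrees(np.arctan2(d[0],-d[1])),'mid',e.mean(0)[:2])
# where would predicted things be
for C in (c[:2],st[:2]):
  m=k.mean(0)[:2]-C;m2=kt.mean(0)[:2]-C;print(np.hypot(*m),np.degrees(np.arctan2(m[1],m[0])),np.hypot(*m2),np.degrees(np.arctan2(m2[1],m2[0])))
```

```text
[[160 159 160 160 157 160 158 157 154 151 148 149 150 150 153 157 159 160
  159 160 157 157 160 160 161 160]
 [158 160 161 157 155 152 150 143 130 123 113 111 111 117 127 143 151 150
  151 155 153 156 161 160 157 157]
 [159 157 152 145 134 124 123 108 112 119 128 123 116 109 110 107 107 108
  114 127 135 147 158 158 157 158]
 [157 147 125 110 112 118 130 136 142 139 137 140 140 140 139 138 138 132
  115 108 112 132 153 154 156 160]
 [140 119 114 135 141 143 139 142 142 140 139 138 138 138 138 138 139 140
  139 128 115 104 115 131 145 159]
 [120 126 141 141 140 142 140 135 134 133 132 131 132 132 133 138 138 139
  137 139 137 127 110 106 122 141]
 [133 141 140 140 138 138 127 113 105  98  95  96  90  88 115 139 137 133
  135 133 135 138 133 122 106 128]
 [140 140 137 140 141 131 105  68  66  70  66  64  70  71 106 138 130 121
  119 122 127 136 137 136 128 114]
 [140 140 139 138 138 127  85  69  67  67  68  68  68  67 100 134 127 118
  120 119 124 136 138 137 135 128]
 [138 142 140 138 141 125  74  70  66  71  71  70  68  67  88 118 115 118
  119 119 125 134 138 138 135 138]
 [140 138 
[... 1448 characters left out ...]
 111 107 110 106 107 103 105 104
  102  98  98  93 105 117 120 119]]
collar [[514.4 157.5  66. ]
 [518.2 117.5  66. ]
 [534.4 139.2  66. ]]
c [516.3 137.5  66. ]
top [513.4 137.4 110. ]
top w1 [[513.7 139.8 110. ]]
collar1 [[507.5 121.1  66. ]
 [517.4 158.7  66. ]
 [493.6 144.9  66. ]] [512.5 139.9  66. ]
key foot [[528.7 144.2  66. ]
 [529.5 136.1  66. ]] 8.119747578108177
key topedge [[527.8 143.6  86. ]
 [528.5 136.   86. ]]
edge perp az 5.389953761490304 mid [529.09139297 140.18360741]
edge perp az 5.392187341460827 mid [528.14452908 139.81360008]
13.099275756596848 11.746407922898104 12.098102026709533 10.9436610687027
15.905291525447 10.20253990119862 14.909155073167662 9.4475996029874
```

Emit:
move_arm(
  commands=[
    {"jaw": 1, "tx": 0.3, "ty": -6, "tz": 0, "yaw": 0},
    {"jaw": 1, "tx": 2, "ty": -39.4, "tz": -5, "yaw": 0},
    {"jaw": 1, "tx": 2, "ty": -39.4, "tz": -5, "yaw": 0},
    {"jaw": 1, "tx": 2, "ty": -39.4, "tz": -5, "yaw": 0},
    {"jaw": 1, "tx": 2, "ty": -39.4, "tz": -5, "yaw": 0},
    {"jaw": 1, "tx": 2, "ty": -39.4, "tz": -5, "yaw": 0},
    {"jaw": 1, "tx": 2, "ty": -39.4, "tz": -5, "yaw": 0},
    {"jaw": 1, "tx": 2, "ty": -39.4, "tz": -5, "yaw": 0},
  ],
)

```text
t: 4.75
eef_pos: [531.9, -262.4, 157.2]
ee_rot: [3.138, 0.144, -0.002]
ft_force: [0.0, 0.7, 0.9]
width: 0.996
grip_force: 0.0
```

Emit:
move_arm(
  commands=[
    {"jaw": 1, "tx": 0, "ty": 0, "tz": 0, "yaw": 0},
    {"jaw": 1, "tx": 0, "ty": 0, "tz": 0, "yaw": 0},
  ],
)

```text
t: 5.0
eef_pos: [533.6, -258.2, 157.6]
ee_rot: [-3.136, -0.154, -0.001]
ft_force: [0.2, 0.1, -0.3]
width: 0.999
grip_force: 0.0
```

```bash
cat > snap.py <<'E'
import sys,json
from h import *
n=sys.argv[1];P=[float(a) for a in sys.argv[2:5]]
o=arm.get_obs();im=optics.grab_frame('wrist');cv2.imwrite(f'pics/{n}.png',im)
json.dump({k:np.array(o[k]).tolist() for k in('eef_pos','ee_rot')},open(n+'.json','w'));print(o['t'],o['eef_pos'],o['q'].round(2))
p=proj('wrist',[P],o)[0];x,y=int(p[0]),int(p[1]);x0=x-70;y0=max(0,y-60);print('crop origin',x0,y0)
cv2.imwrite(f'pics/{n}c.png',cv2.resize(im[y0:y0+120,x0:x0+140],None,fx=5,fy=5,interpolation=cv2.INTER_CUBIC))
E
python3 snap.py g1 531.6 -259 42
```

```text
5.0 [ 533.63981001 -258.16488173  157.6020417 ] [-0.3   0.47  0.86  1.84 -0.42  1.02 -0.74]
crop origin 251 139
```

View pics/g1c.png

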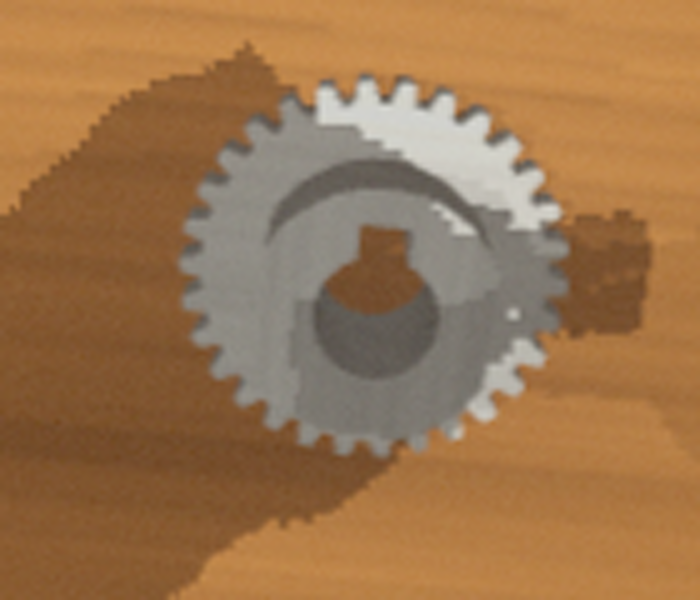

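The crop shows the gear's bore from x=313 to 440 with its bottom at y=378. The keyway is at the top, from (361,227) to (410,231), so the gear is almost aligned with the tool.

Run:
```python
from h import *
import json
o=json.load(open('g1.json'))
f=lambda u,v:(251+(u+.5)/5-.5,139+(v+.5)/5-.5)
Rm=R.from_rotvec(o['ee_rot']).as_matrix();print('toolx az',np.degrees(np.arctan2(Rm[1,0],Rm[0,0])))
p=onz('wrist',[f(313,316),f(440,316),f(376,378),f(361,228),f(410,231)],42,o)[:,:2]
x=Rm[:2,0]
c=(p[0]+p[1])/2; c2=p[2]+11.8*x/np.hypot(*x)
print('diam',np.hypot(*(p[0]-p[1])),'c',c,c2)
k=p[3:].mean(0);d=p[4]-p[3];print('kw width',np.hypot(*d),'edge az',np.degrees(np.arctan2(d[0],-d[1])))
for C in(c,c2,(c+c2)/2): m=k-C;print(np.hypot(*m),np.degrees(np.arctan2(m[1],m[0])))
# disc by mask contour? hub top outline, disc teeth at z=12
q=onz('wrist',[f(180,262),f(569,262),f(376,455),f(368,75)],12,o)[:,:2];print(q,(q[0]+q[1])/2,(q[2]+q[3])/2)
im=cv2.imread('pics/g1.png');s=cv2.cvtColor(im,cv2.COLOR_BGR2HSV)[:,:,1]
m=(s<70).astype(np.uint8);m[:, :240]=0;m[:,400:]=0;m[:120]=0;m[260:]=0
cs=max(cv2.findContours(m,0,2)[0],key=cv2.contourArea);W=onz('wrist',cs[:,0],10,o)[:,:2].astype(np.float32);print('disc',cv2.minEnclosingCircle(W))
```

```text
toolx az 5.608510324388806
diam 23.555932721060017 c [ 529.44290969 -262.95017428] [ 529.07222934 -262.93220587]
kw width 8.950271750684587 edge az 2.016441969850807
16.54174411646467 0.09786580141950547
16.912403458383594 0.034847595265710754
16.727071258338892 0.06600758932519724
[[ 528.03534076 -222.93944169]
 [ 535.82822079 -302.27758345]
 [ 489.66041845 -267.20477964]
 [ 569.76173083 -257.49881432]] [ 531.93178078 -262.60851257] [ 529.71107464 -262.35179698]
disc ((529.1640014648438, -262.794921875), 40.64241027832031)
```

Emit:
move_arm(
  commands=[
    {"jaw": 1, "tx": -0.44, "ty": -0.4, "tz": -4, "yaw": -5},
    {"jaw": 1, "tx": -0.44, "ty": -0.4, "tz": -8, "yaw": -5},
    {"jaw": 1, "tx": -0.44, "ty": -0.4, "tz": -11, "yaw": -5},
    {"jaw": 1, "tx": -0.44, "ty": -0.4, "tz": -13, "yaw": -5},
    {"jaw": 1, "tx": -0.44, "ty": -0.4, "tz": -13, "yaw": -5},
    {"jaw": 1, "tx": -0.44, "ty": -0.4, "tz": -13, "yaw": -5},
  ],
)

```text
t: 5.8
eef_pos: [529.3, -265.5, 28.9]
ee_rot: [3.141, 0.01, 0.003]
ft_force: [0.1, -0.6, 0.8]
width: 1.001
grip_force: 0.0
```

Run:
```python
from h import *
o=arm.get_obs();print(o['eef_pos'],o['ee_rot'],o['qvel'].round(3))
```

```text
[ 529.30727231 -265.54631749   28.94184412] [3.14067418 0.01004505 0.00327536] [ 0.002 -0.01   0.011 -0.006 -0.004  0.001  0.002]
```

Emit:
move_arm(
  commands=[
    {"jaw": 1, "tx": 0, "ty": 0.3, "tz": -1.5, "yaw": 0},
    {"jaw": 1, "tx": 0, "ty": 0.3, "tz": -1.5, "yaw": 0},
    {"jaw": 1, "tx": 0, "ty": 0.3, "tz": -1.5, "yaw": 0},
    {"jaw": 1, "tx": 0, "ty": 0.3, "tz": -1.5, "yaw": 0},
  ],
)

```text
t: 6.3
eef_pos: [528.5, -262.4, 13.0]
ee_rot: [3.141, 0.009, 0.001]
ft_force: [-0.3, -0.3, -0.0]
width: 0.995
grip_force: 0.0
```

Emit:
move_arm(
  commands=[
    {"jaw": 0.6, "tx": 0, "ty": 0, "tz": 0, "yaw": 0},
    {"jaw": 0.6, "tx": 0, "ty": 0, "tz": 0, "yaw": 0},
    {"jaw": 0, "tx": 0, "ty": 0, "tz": 0, "yaw": 0},
    {"jaw": 0, "tx": 0, "ty": 0, "tz": 0, "yaw": 0},
    {"jaw": 0, "tx": 0, "ty": 0, "tz": 0, "yaw": 0},
    {"jaw": 0, "tx": 0, "ty": 0, "tz": 0, "yaw": 0},
    {"jaw": 0, "tx": 0, "ty": 0, "tz": 0, "yaw": 0},
    {"jaw": 0, "tx": 0, "ty": 0, "tz": 0, "yaw": 0},
  ],
)

```text
t: 7.3
eef_pos: [528.5, -262.2, 13.1]
ee_rot: [-3.142, -0.009, -0.001]
ft_force: [-0.0, 0.2, 5.1]
width: 0.501
grip_force: 63.2
```

Emit:
move_arm(
  commands=[
    {"jaw": 0, "tx": 0, "ty": 0, "tz": 1.5, "yaw": 0},
    {"jaw": 0, "tx": 0, "ty": 0, "tz": 5, "yaw": 0},
    {"jaw": 0, "tx": 0, "ty": 0, "tz": 10, "yaw": 0},
    {"jaw": 0, "tx": 0, "ty": 0, "tz": 14.5, "yaw": 0},
    {"jaw": 0, "tx": 0, "ty": 0, "tz": 14.5, "yaw": 0},
    {"jaw": 0, "tx": 0, "ty": 0, "tz": 14.5, "yaw": 0},
    {"jaw": 0, "tx": 0, "ty": 0, "tz": 14.5, "yaw": 0},
  ],
)

```text
t: 8.18
eef_pos: [526.2, -260.7, 155.1]
ee_rot: [-3.14, -0.01, 0.008]
ft_force: [0.5, -0.1, -5.5]
width: 0.509
grip_force: 62.4
```

Run:
```python
from h import *
import json
o=arm.get_obs();im=optics.grab_frame('wrist');cv2.imwrite('pics/h1.png',im);print(o['eef_pos'],o['ee_rot'],o['ft_force'],o['width'],o['grip_force'],o['torque'])
json.dump({k:np.array(o[k]).tolist() for k in('eef_pos','ee_rot')},open('h1.json','w'))
x,y=proj('wrist',[o['eef_pos']+np.array([0,0,29])],o)[0].astype(int);print(x,y)
cv2.imwrite('pics/h1c.png',cv2.resize(im[y-80:y+80,x-100:x+100],None,fx=4,fy=4,interpolation=cv2.INTER_CUBIC)[:600])
```

```text
[ 526.22994969 -260.68705725  155.056883  ] [-3.13958504 -0.00997659  0.00785454] [ 0.46060396 -0.07339872 -5.50829386] 0.5087303695146115 62.435222827552934 [0.00318291 0.0075595  0.0083896 ]
319 285
```

View pics/h1c.png

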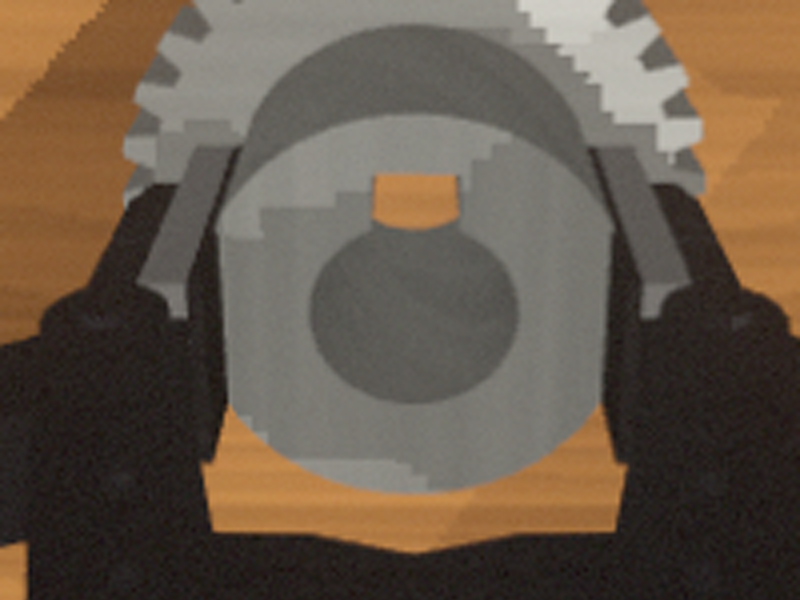

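The gear is held cleanly by its flats. The bore is at crop (310..518, 310) and the keyway is centred at (416,180), aligned with the tool's x axis.

Run:
```python
from h import *
import json
o=json.load(open('h1.json'));e=np.array(o['eef_pos'])
f=lambda u,v:(219+(u+.5)/4-.5,205+(v+.5)/4-.5)
for h in(27,29,31):
  p=onz('wrist',[f(310,312),f(518,312),f(414,403),f(374,174),f(460,175),f(414,114),f(414,492)],e[2]+h,o)-e
  print(h,'diam',np.hypot(*(p[0]-p[1])[:2]).round(2),'hublen',np.hypot(*(p[5]-p[6])[:2]).round(2),'c',((p[0]+p[1])/2).round(2),((p[5]+p[6])/2).round(2),'kw',p[3:5].mean(0).round(2))
print(R.from_rotvec(o['ee_rot']).as_matrix().round(4))
```

```text
27 diam 23.64 hublen 49.47 c [ 0.24 -1.11 27.  ] [-0.09 -1.11 27.  ] kw [17.5  -1.33 27.  ]
29 diam 23.23 hublen 48.61 c [ 1.52 -1.1  29.  ] [ 1.2  -1.11 29.  ] kw [18.48 -1.33 29.  ]
31 diam 22.82 hublen 47.75 c [ 2.81 -1.1  31.  ] [ 2.49 -1.1  31.  ] kw [19.47 -1.32 31.  ]
[[ 1.      0.0064 -0.005 ]
 [ 0.0064 -1.      0.002 ]
 [-0.005  -0.002  -1.    ]]
```

Emit:
move_arm(
  commands=[
    {"jaw": 0, "tx": -0.2, "ty": 5, "tz": 0, "yaw": 1},
    {"jaw": 0, "tx": -1.3, "ty": 39.9, "tz": 0, "yaw": 9.5},
    {"jaw": 0, "tx": -1.3, "ty": 39.9, "tz": 0, "yaw": 9.5},
    {"jaw": 0, "tx": -1.3, "ty": 39.9, "tz": 0, "yaw": 9.5},
    {"jaw": 0, "tx": -1.3, "ty": 39.9, "tz": 0, "yaw": 9.5},
    {"jaw": 0, "tx": -1.3, "ty": 39.9, "tz": 0, "yaw": 9.5},
    {"jaw": 0, "tx": -1.3, "ty": 39.9, "tz": 0, "yaw": 9.5},
    {"jaw": 0, "tx": -1.3, "ty": 39.9, "tz": 0, "yaw": 9.5},
  ],
)

```text
t: 9.22
eef_pos: [513.8, 142.3, 156.4]
ee_rot: [-3.128, -0.284, 0.003]
ft_force: [0.5, -0.6, -5.6]
width: 0.504
grip_force: 63.2
```

Emit:
move_arm(
  commands=[
    {"jaw": 0, "tx": 0, "ty": 0, "tz": 0, "yaw": 0},
    {"jaw": 0, "tx": 0, "ty": 0, "tz": 0, "yaw": 0},
    {"jaw": 0, "tx": 0, "ty": 0, "tz": 0, "yaw": 0},
    {"jaw": 0, "tx": 0, "ty": 0, "tz": 0, "yaw": 0},
  ],
)

```text
t: 9.72
eef_pos: [515.3, 136.0, 157.8]
ee_rot: [-3.13, -0.267, 0.0]
ft_force: [-0.7, 0.4, -4.8]
width: 0.501
grip_force: 63.2
```

```bash
cat > st.py <<'E'
from h import *
o=arm.get_obs();M=R.from_rotvec(o['ee_rot']).as_matrix();print(o['t'],o['eef_pos'].round(1),'az',np.degrees(np.arctan2(M[1,0],M[0,0])).round(2),'F',o['ft_force'].round(1),'T',o['torque'].round(2),o['width'].round(3),'tilt',M[:2,2].round(4))
E
python3 st.py
```

```text
Traceback (most recent call last):
  File "st.py", line 2, in <module>
    o=arm.get_obs();M=R.from_rotvec(o['ee_rot']).as_matrix();print(o['t'],o['eef_pos'].round(1),'az',np.degrees(np.arctan2(M[1,0],M[0,0])).round(2),'F',o['ft_force'].round(1),'T',o['torque'].round(2),o['width'].round(3),'tilt',M[:2,2].round(4))
                                                                                                                                                                                                        ^^^^^^^^^^^^^^^^
AttributeError: 'float' object has no attribute 'round'
```

Emit:
move_arm(
  commands=[
    {"jaw": 0, "tx": -0.23, "ty": 0.25, "tz": 0, "yaw": 0},
    {"jaw": 0, "tx": -0.23, "ty": 0.25, "tz": -1.5, "yaw": 0},
    {"jaw": 0, "tx": -0.23, "ty": 0.25, "tz": -2.5, "yaw": 0},
    {"jaw": 0, "tx": -0.23, "ty": 0.25, "tz": -2.5, "yaw": 0},
    {"jaw": 0, "tx": -0.23, "ty": 0.25, "tz": -2.5, "yaw": 0},
    {"jaw": 0, "tx": -0.23, "ty": 0.25, "tz": -2.5, "yaw": 0},
  ],
)

```text
t: 10.48
eef_pos: [513.4, 139.4, 133.1]
ee_rot: [-3.13, -0.269, -0.001]
ft_force: [0.1, -0.1, -5.9]
width: 0.505
grip_force: 63.0
```

```bash
sed -i "s/o\['width'\].round(3)/round(float(o['width']),3)/" st.py; python3 st.py
python3 - <<'E'
from h import *
import json
o=arm.get_obs();im=optics.grab_frame('wrist')
json.dump({k:np.array(o[k]).tolist() for k in('eef_pos','ee_rot')},open('s1.json','w'))
x,y=proj('wrist',[o['eef_pos']+np.array([0,0,28])],o)[0].astype(int);print(x,y)
cv2.imwrite('pics/s1c.png',cv2.resize(im[y-50:y+50,x-60:x+60],None,fx=6,fy=6,interpolation=cv2.INTER_CUBIC))
E
```

```text
10.475 [513.4 139.4 133.1] az 9.84 F [ 0.1 -0.1 -5.9] T [-0.02 -0.02 -0.05] 0.505 tilt [0.0009 0.0002]
319 283
```

View pics/s1c.png

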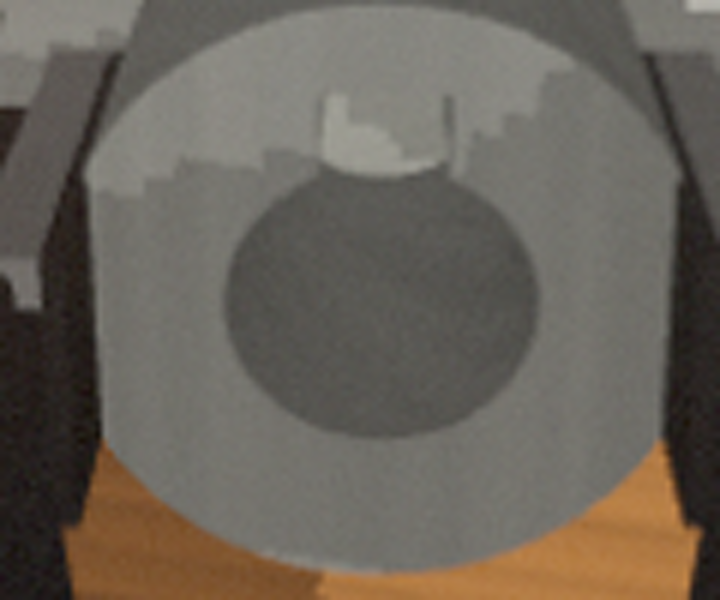

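The picture shows the gear well held, with only casting and collar visible through the keyway. The shaft is hidden, so I'll feel my way down.

Emit:
move_arm(
  commands=[
    {"jaw": 0, "tx": -0.03, "ty": -0.08, "tz": -0.3, "yaw": 0},
    {"jaw": 0, "tx": -0.03, "ty": -0.08, "tz": -0.6, "yaw": 0},
    {"jaw": 0, "tx": -0.03, "ty": -0.08, "tz": -0.9, "yaw": 0},
    {"jaw": 0, "tx": -0.03, "ty": -0.08, "tz": -1.2, "yaw": 0},
    {"jaw": 0, "tx": -0.03, "ty": -0.08, "tz": -1.4, "yaw": 0},
    {"jaw": 0, "tx": -0.03, "ty": -0.08, "tz": -1.4, "yaw": 0},
  ],
)

```text
t: 11.28
eef_pos: [512.5, 138.5, 118.5]
ee_rot: [3.13, 0.27, -0.001]
ft_force: [-0.7, -0.9, -5.5]
width: 0.502
grip_force: 63.1
```

```bash
python3 st.py
```

```text
11.275 [512.5 138.5 118.5] az 9.85 F [-0.7 -0.9 -5.5] T [-0.02 -0.02 -0.05] 0.502 tilt [-0.0004 -0.0002]
```

Emit:
move_arm(
  commands=[
    {"jaw": 0, "tx": 0.05, "ty": 0, "tz": -0.15, "yaw": 0},
    {"jaw": 0, "tx": 0.05, "ty": 0, "tz": -0.3, "yaw": 0},
    {"jaw": 0, "tx": 0.05, "ty": 0, "tz": -0.4, "yaw": 0},
    {"jaw": 0, "tx": 0.05, "ty": 0, "tz": -0.4, "yaw": 0},
  ],
)

```text
t: 11.78
eef_pos: [513.0, 138.6, 114.6]
ee_rot: [3.13, 0.27, -0.0]
ft_force: [-1.3, -0.4, -6.7]
width: 0.507
grip_force: 63.1
```

```bash
python3 st.py
```

```text
11.775 [513.  138.6 114.6] az 9.84 F [-1.3 -0.4 -6.7] T [0.02 0.02 0.02] 0.507 tilt [-0.0002 -0.0001]
```

Emit:
move_arm(
  commands=[
    {"jaw": 0, "tx": 0, "ty": 0, "tz": -0.1, "yaw": 0},
    {"jaw": 0, "tx": 0, "ty": 0, "tz": -0.2, "yaw": 0},
    {"jaw": 0, "tx": 0, "ty": 0, "tz": -0.3, "yaw": 0},
    {"jaw": 0, "tx": 0, "ty": 0, "tz": -0.3, "yaw": 0},
  ],
)

```text
t: 12.28
eef_pos: [513.0, 138.5, 111.6]
ee_rot: [3.13, 0.27, -0.0]
ft_force: [-0.1, -1.5, -5.2]
width: 0.506
grip_force: 63.1
```

```bash
python3 st.py
```

```text
12.275 [513.  138.5 111.6] az 9.85 F [-0.1 -1.5 -5.2] T [-0.06 -0.01 -0.02] 0.506 tilt [-0.0003 -0.0001]
```

Emit:
move_arm(
  commands=[
    {"jaw": 0, "tx": 0, "ty": 0, "tz": -0.2, "yaw": 0},
    {"jaw": 0, "tx": 0, "ty": 0, "tz": -0.4, "yaw": 0},
    {"jaw": 0, "tx": 0, "ty": 0, "tz": -0.6, "yaw": 0},
    {"jaw": 0, "tx": 0, "ty": 0, "tz": -0.8, "yaw": 0},
    {"jaw": 0, "tx": 0, "ty": 0, "tz": -0.9, "yaw": 0},
    {"jaw": 0, "tx": 0, "ty": 0, "tz": -0.9, "yaw": 0},
  ],
)

```text
t: 13.02
eef_pos: [513.1, 138.5, 102.6]
ee_rot: [3.13, 0.27, -0.0]
ft_force: [0.3, 0.8, -4.6]
width: 0.503
grip_force: 63.1
```

```bash
python3 st.py
```

```text
13.025 [513.1 138.5 102.6] az 9.85 F [ 0.3  0.8 -4.6] T [-0.04 -0.    0.01] 0.503 tilt [-0.0001 -0.0001]
```

Now gentle 0.5 mm steps across the key's top.

Emit:
move_arm(
  commands=[
    {"jaw": 0, "tx": 0, "ty": 0, "tz": -0.05, "yaw": 0},
    {"jaw": 0, "tx": 0, "ty": 0, "tz": -0.1, "yaw": 0},
    {"jaw": 0, "tx": 0, "ty": 0, "tz": -0.15, "yaw": 0},
    {"jaw": 0, "tx": 0, "ty": 0, "tz": -0.2, "yaw": 0},
    {"jaw": 0, "tx": 0, "ty": 0, "tz": -0.2, "yaw": 0},
  ],
)

```text
t: 13.65
eef_pos: [513.1, 138.6, 100.7]
ee_rot: [-3.13, -0.27, 0.0]
ft_force: [0.0, -0.5, -5.3]
width: 0.504
grip_force: 63.1
```

```bash
python3 st.py
```

```text
13.65 [513.1 138.6 100.7] az 9.85 F [ 0.  -0.5 -5.3] T [0.02 0.01 0.  ] 0.504 tilt [-0.0001  0.    ]
```

Emit:
move_arm(
  commands=[
    {"jaw": 0, "tx": 0, "ty": 0, "tz": -0.05, "yaw": 0},
    {"jaw": 0, "tx": 0, "ty": 0, "tz": -0.1, "yaw": 0},
    {"jaw": 0, "tx": 0, "ty": 0, "tz": -0.1, "yaw": 0},
  ],
)

```text
t: 14.02
eef_pos: [513.1, 138.6, 99.7]
ee_rot: [3.13, 0.27, -0.0]
ft_force: [0.0, -0.6, -4.9]
width: 0.507
grip_force: 63.1
```

Emit:
move_arm(
  commands=[
    {"jaw": 0, "tx": 0, "ty": 0, "tz": -0.05, "yaw": 0},
    {"jaw": 0, "tx": 0, "ty": 0, "tz": -0.1, "yaw": 0},
    {"jaw": 0, "tx": 0, "ty": 0, "tz": -0.1, "yaw": 0},
  ],
)

```text
t: 14.4
eef_pos: [513.1, 138.5, 98.7]
ee_rot: [3.13, 0.27, -0.0]
ft_force: [-0.4, -0.3, -5.3]
width: 0.501
grip_force: 63.1
```

```bash
python3 st.py
```

```text
14.4 [513.1 138.5  98.7] az 9.85 F [-0.4 -0.3 -5.3] T [-0.04  0.01 -0.02] 0.501 tilt [-0.0001 -0.0001]
```

Emit:
move_arm(
  commands=[
    {"jaw": 0, "tx": 0, "ty": 0, "tz": -0.05, "yaw": 0},
    {"jaw": 0, "tx": 0, "ty": 0, "tz": -0.1, "yaw": 0},
    {"jaw": 0, "tx": 0, "ty": 0, "tz": -0.1, "yaw": 0},
  ],
)

```text
t: 14.78
eef_pos: [513.1, 138.6, 97.7]
ee_rot: [3.13, 0.27, -0.0]
ft_force: [0.2, 0.2, -4.2]
width: 0.507
grip_force: 63.1
```

Emit:
move_arm(
  commands=[
    {"jaw": 0, "tx": 0, "ty": 0, "tz": -0.05, "yaw": 0},
    {"jaw": 0, "tx": 0, "ty": 0, "tz": -0.1, "yaw": 0},
    {"jaw": 0, "tx": 0, "ty": 0, "tz": -0.1, "yaw": 0},
  ],
)

```text
t: 15.15
eef_pos: [513.1, 138.6, 96.7]
ee_rot: [3.13, 0.27, -0.0]
ft_force: [-0.6, 0.5, -6.3]
width: 0.502
grip_force: 63.1
```

Emit:
move_arm(
  commands=[
    {"jaw": 0, "tx": 0, "ty": 0, "tz": -0.05, "yaw": 0},
    {"jaw": 0, "tx": 0, "ty": 0, "tz": -0.1, "yaw": 0},
    {"jaw": 0, "tx": 0, "ty": 0, "tz": -0.1, "yaw": 0},
  ],
)

```text
t: 15.52
eef_pos: [513.1, 138.6, 95.7]
ee_rot: [3.13, 0.27, -0.0]
ft_force: [-0.4, -0.6, -4.6]
width: 0.506
grip_force: 63.1
```

```bash
python3 st.py
```

```text
15.525 [513.1 138.6  95.7] az 9.85 F [-0.4 -0.6 -4.6] T [-0.01 -0.04 -0.  ] 0.506 tilt [-0.0001 -0.0001]
```

The keyway is over the key with no contact force, so I'll continue down to just above the collar.

Emit:
move_arm(
  commands=[
    {"jaw": 0, "tx": 0, "ty": 0, "tz": -0.1, "yaw": 0},
    {"jaw": 0, "tx": 0, "ty": 0, "tz": -0.2, "yaw": 0},
    {"jaw": 0, "tx": 0, "ty": 0, "tz": -0.3, "yaw": 0},
    {"jaw": 0, "tx": 0, "ty": 0, "tz": -0.4, "yaw": 0},
    {"jaw": 0, "tx": 0, "ty": 0, "tz": -0.5, "yaw": 0},
    {"jaw": 0, "tx": 0, "ty": 0, "tz": -0.5, "yaw": 0},
  ],
)

```text
t: 16.27
eef_pos: [513.0, 138.6, 90.6]
ee_rot: [3.13, 0.27, -0.0]
ft_force: [-0.2, -0.3, -5.9]
width: 0.506
grip_force: 63.1
```

Emit:
move_arm(
  commands=[
    {"jaw": 0, "tx": 0, "ty": 0, "tz": -0.1, "yaw": 0},
    {"jaw": 0, "tx": 0, "ty": 0, "tz": -0.2, "yaw": 0},
    {"jaw": 0, "tx": 0, "ty": 0, "tz": -0.3, "yaw": 0},
    {"jaw": 0, "tx": 0, "ty": 0, "tz": -0.4, "yaw": 0},
    {"jaw": 0, "tx": 0, "ty": 0, "tz": -0.5, "yaw": 0},
    {"jaw": 0, "tx": 0, "ty": 0, "tz": -0.5, "yaw": 0},
  ],
)

```text
t: 17.02
eef_pos: [513.0, 138.6, 85.6]
ee_rot: [3.13, 0.27, -0.0]
ft_force: [-0.0, 0.0, -5.9]
width: 0.505
grip_force: 63.1
```

```bash
python3 st.py
```

```text
17.025 [513.  138.6  85.6] az 9.85 F [-0.   0.  -5.9] T [-0.02  0.03  0.03] 0.505 tilt [-0.0002 -0.0001]
```

Emit:
move_arm(
  commands=[
    {"jaw": 0, "tx": 0, "ty": 0, "tz": -0.1, "yaw": 0},
    {"jaw": 0, "tx": 0, "ty": 0, "tz": -0.2, "yaw": 0},
    {"jaw": 0, "tx": 0, "ty": 0, "tz": -0.3, "yaw": 0},
    {"jaw": 0, "tx": 0, "ty": 0, "tz": -0.35, "yaw": 0},
    {"jaw": 0, "tx": 0, "ty": 0, "tz": -0.35, "yaw": 0},
  ],
)

```text
t: 17.65
eef_pos: [513.1, 138.6, 82.2]
ee_rot: [3.13, 0.27, -0.0]
ft_force: [0.2, 0.2, -5.2]
width: 0.502
grip_force: 63.1
```

Emit:
move_arm(
  commands=[
    {"jaw": 0, "tx": 0, "ty": 0, "tz": -0.03, "yaw": 0},
    {"jaw": 0, "tx": 0, "ty": 0, "tz": -0.06, "yaw": 0},
    {"jaw": 0, "tx": 0, "ty": 0, "tz": -0.06, "yaw": 0},
  ],
)

```text
t: 18.02
eef_pos: [513.1, 138.6, 81.6]
ee_rot: [-3.13, -0.27, 0.0]
ft_force: [0.2, -0.0, -4.9]
width: 0.506
grip_force: 63.1
```

Emit:
move_arm(
  commands=[
    {"jaw": 0, "tx": 0, "ty": 0, "tz": -0.03, "yaw": 0},
    {"jaw": 0, "tx": 0, "ty": 0, "tz": -0.05, "yaw": 0},
    {"jaw": 0, "tx": 0, "ty": 0, "tz": -0.05, "yaw": 0},
  ],
)

```text
t: 18.4
eef_pos: [513.1, 138.6, 81.1]
ee_rot: [-3.13, -0.27, 0.0]
ft_force: [0.6, 0.3, -5.1]
width: 0.504
grip_force: 63.1
```

Emit:
move_arm(
  commands=[
    {"jaw": 0, "tx": 0, "ty": 0, "tz": -0.03, "yaw": 0},
    {"jaw": 0, "tx": 0, "ty": 0, "tz": -0.05, "yaw": 0},
    {"jaw": 0, "tx": 0, "ty": 0, "tz": -0.05, "yaw": 0},
  ],
)

```text
t: 18.77
eef_pos: [513.1, 138.6, 80.6]
ee_rot: [-3.13, -0.27, 0.0]
ft_force: [1.1, 0.9, -4.8]
width: 0.505
grip_force: 63.1
```

Emit:
move_arm(
  commands=[
    {"jaw": 0, "tx": 0, "ty": 0, "tz": -0.02, "yaw": 0},
    {"jaw": 0, "tx": 0, "ty": 0, "tz": -0.04, "yaw": 0},
    {"jaw": 0, "tx": 0, "ty": 0, "tz": -0.04, "yaw": 0},
  ],
)

```text
t: 19.15
eef_pos: [513.1, 138.6, 80.2]
ee_rot: [3.13, 0.27, -0.0]
ft_force: [-0.1, 1.1, -4.7]
width: 0.506
grip_force: 63.1
```

Emit:
move_arm(
  commands=[
    {"jaw": 0, "tx": 0, "ty": 0, "tz": -0.02, "yaw": 0},
    {"jaw": 0, "tx": 0, "ty": 0, "tz": -0.04, "yaw": 0},
    {"jaw": 0, "tx": 0, "ty": 0, "tz": -0.04, "yaw": 0},
  ],
)

```text
t: 19.52
eef_pos: [513.1, 138.6, 79.8]
ee_rot: [-3.13, -0.27, 0.0]
ft_force: [0.7, -0.1, -5.9]
width: 0.507
grip_force: 63.1
```

Emit:
move_arm(
  commands=[
    {"jaw": 0, "tx": 0, "ty": 0, "tz": -0.02, "yaw": 0},
    {"jaw": 0, "tx": 0, "ty": 0, "tz": -0.04, "yaw": 0},
    {"jaw": 0, "tx": 0, "ty": 0, "tz": -0.04, "yaw": 0},
  ],
)

```text
t: 19.9
eef_pos: [513.1, 138.6, 79.4]
ee_rot: [-3.13, -0.27, 0.0]
ft_force: [-0.1, -0.0, -4.1]
width: 0.506
grip_force: 63.1
```

Emit:
move_arm(
  commands=[
    {"jaw": 0, "tx": 0, "ty": 0, "tz": -0.02, "yaw": 0},
    {"jaw": 0, "tx": 0, "ty": 0, "tz": -0.03, "yaw": 0},
    {"jaw": 0, "tx": 0, "ty": 0, "tz": -0.03, "yaw": 0},
  ],
)

```text
t: 20.27
eef_pos: [513.1, 138.6, 79.2]
ee_rot: [-3.13, -0.27, -0.0]
ft_force: [-0.7, 0.3, -3.8]
width: 0.503
grip_force: 63.1
```

Emit:
move_arm(
  commands=[
    {"jaw": 0, "tx": 0, "ty": 0, "tz": -0.02, "yaw": 0},
    {"jaw": 0, "tx": 0, "ty": 0, "tz": -0.03, "yaw": 0},
    {"jaw": 0, "tx": 0, "ty": 0, "tz": -0.03, "yaw": 0},
  ],
)

```text
t: 20.65
eef_pos: [513.1, 138.6, 79.1]
ee_rot: [-3.13, -0.269, 0.0]
ft_force: [-1.7, 0.3, -0.9]
width: 0.503
grip_force: 63.6
```

Contact was felt at TCP z=79.1, exactly 66 mm above the grasp height. One tiny nudge, then release.

Emit:
move_arm(
  commands=[
    {"jaw": 0, "tx": 0, "ty": 0, "tz": -0.02, "yaw": 0},
    {"jaw": 0, "tx": 0, "ty": 0, "tz": -0.02, "yaw": 0},
  ],
)

```text
t: 20.9
eef_pos: [513.1, 138.6, 79.1]
ee_rot: [-3.13, -0.269, 0.0]
ft_force: [-4.4, -1.1, 4.0]
width: 0.502
grip_force: 64.1
```

Emit:
move_arm(
  commands=[
    {"jaw": 0.55, "tx": 0, "ty": 0, "tz": 0, "yaw": 0},
    {"jaw": 0.6, "tx": 0, "ty": 0, "tz": 0, "yaw": 0},
    {"jaw": 0.8, "tx": 0, "ty": 0, "tz": 0, "yaw": 0},
    {"jaw": 1, "tx": 0, "ty": 0, "tz": 0, "yaw": 0},
    {"jaw": 1, "tx": 0, "ty": 0, "tz": 0, "yaw": 0},
    {"jaw": 1, "tx": 0, "ty": 0, "tz": 0, "yaw": 0},
    {"jaw": 1, "tx": 0, "ty": 0, "tz": 0, "yaw": 0},
  ],
)

```text
t: 21.78
eef_pos: [513.1, 138.6, 78.6]
ee_rot: [3.13, 0.27, 0.0]
ft_force: [0.4, 1.0, -0.1]
width: 1.002
grip_force: 0.0
```

```bash
python3 st.py
```

```text
21.775 [513.1 138.6  78.6] az 9.85 F [ 0.4  1.  -0.1] T [-0.03 -0.03 -0.05] 1.002 tilt [0.0001 0.    ]
```

Released cleanly. I'll retreat straight up and verify.

Emit:
move_arm(
  commands=[
    {"jaw": 1, "tx": 0, "ty": 0, "tz": 2, "yaw": 0},
    {"jaw": 1, "tx": 0, "ty": 0, "tz": 5, "yaw": 0},
    {"jaw": 1, "tx": 0, "ty": 0, "tz": 9, "yaw": 0},
    {"jaw": 1, "tx": 0, "ty": 0, "tz": 13, "yaw": 0},
    {"jaw": 1, "tx": 0, "ty": 0, "tz": 13, "yaw": 0},
    {"jaw": 1, "tx": 0, "ty": 0, "tz": 13, "yaw": 0},
  ],
)

```text
t: 22.52
eef_pos: [512.9, 138.6, 209.0]
ee_rot: [-3.129, -0.269, -0.0]
ft_force: [-0.3, 0.0, 0.1]
width: 0.998
grip_force: 0.0
```

```bash
python3 snap.py f1 513 138.5 90; python3 st.py
python3 - <<'E'
from h import *
import json
o=json.load(open('f1.json'))
print(proj('wrist',[[513.5,138.5,110],[513.5,138.5,108],[513.5,158.5,78]],o).round(1))
E
```

```text
22.525 [512.88817575 138.62046936 209.02220213] [-1.11  0.24  0.87  1.94 -0.21  1.06 -1.54]
crop origin 251 135
22.575 [512.4 138.5 208.2] az 9.84 F [-0.  -0.6 -0.4] T [0.03 0.03 0.02] 1.0 tilt [-0.0013 -0.0001]
[[321.3 201.4]
 [321.3 200.8]
 [301.1 188.6]]
```

View pics/f1c.png

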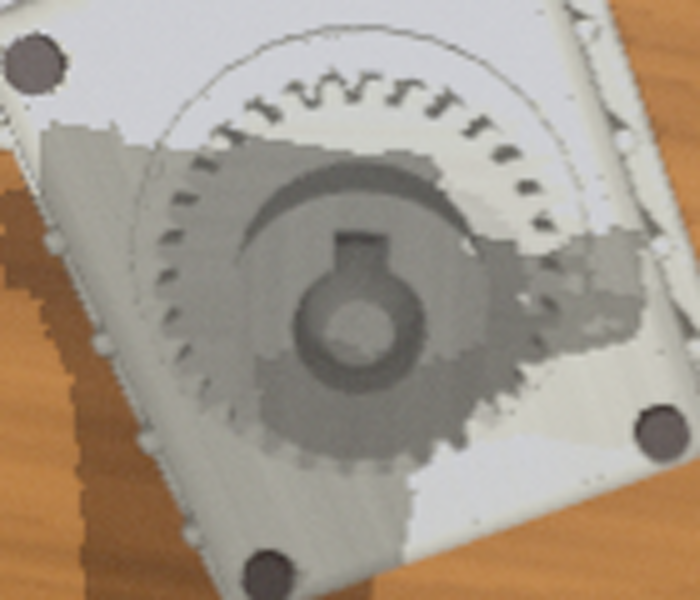

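The final picture shows the gear concentric on the shaft. The shaft top is at (360,330) inside the bore and the keyway at (360,245) is over the key. Height and contact both agree with fully seated, so I'll hand in.

```bash
python3 -c "
from plant import arm
print(arm.close_job())"
```

```text
the job is handed in; nothing more can be done
None
```

The gear is on the shaft hub up, with its keyway over the key; it met the collar at the seated height with only light contact force, was released and the job handed in at about 22.6 s of the 64 s.

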